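# Lay the pencil box and notebook flat for homework

## Task

The aluminium pencil box and the hardback notebook are both standing on edge; push each one over with the fingertips, roughly where it stands, so that the pencil box lies flat on the desk with its lid on top and the notebook lies flat with its labelled front cover on top. Nothing may be picked up or carried, only pushed over, in either order, and the cup, spinning top, eraser and steel bottle must be left where they are. Finish with the hand clear of everything.

Things in the scene. Friction and masses are not known exactly. Their poses are not given: they have to be found in the camera images.
- pencil_box: Closed rigid aluminium pencil box, loose, 0.15-0.31 kg: 28 mm thick (x), 180 long (y), 70 high (z) as it stands on its hinge edge, at any yaw. Origin at its centre. +x points out of the LID face (raised panel, 3 ribs; latch tab over the top edge on the lid side); -x face is the plain base. Pushed level on the lid near its top it tips (balance at 22 deg) onto its base.
- notebook: Closed rigid hardback notebook, loose, 0.19-0.38 kg: 22 mm thick (x), 150 long (y), 110 high (z) as it stands on its spine edge, at any yaw. Origin at its centre. +x points out of the FRONT cover (it alone has a blank paper label, 85 x 50 mm); -x is the plain back. Pushed level on the front cover near its top it tips (balance at 11 deg) onto its back.
- cup: White ceramic cup, bystander, loose, 76 mm across, 85 mm high, origin at the centre of its underside. Stands near the middle line on the robot's side. Leave it alone.
- top: Wooden spinning top standing upside down, point up, bystander, loose, 48 mm across, 60 mm high, origin at the centre of its underside. Stands between the pencil box and the notebook. Leave it alone.
- eraser: White eraser, bystander, loose, 42 x 18 x 12 mm, origin at the centre of its underside. Lies on the middle line beyond the top. Leave it alone.
- steel_bottle: Steel bottle with a twist cap, bystander, loose, 68 mm across, 200 mm high, origin at the centre of its underside. Stands at the back of the desk. Leave it alone.
There are look-alikes about, which are no part of the job. There is more than one size of the pencil_box; the one meant has the size given above.

How it is judged:
By the outcome, as a careful person would: the job done as asked, in the order asked, and still so for the second after the job is handed in, with the robot touching nothing.
It also fails if it takes over 38 s, if anything falls off the work surface, if the arm or the gripper's body presses on something with over 40 N, if the wrist force passes 120 N, or if a joint passes its speed limit or range.

## Robot

A 7-joint arm with a two-finger parallel gripper is mounted at the origin on the work surface. World frame = base frame: x ahead of the robot, y to its left, z up, the work surface at z = 0. Lengths are in m, angles in rad, forces in N, time in s.
With the tool pointing down it reaches from about 0.35 to 0.9 m from the base axis. Payload 8.1 kg.
Tool frame: the origin (TCP) lies midway between the tips of the shut fingers; the grasp point (between the pads) lies 19 mm behind it; z points along the fingers, y is the line along which they close (so a half turn about z gives the same grasp; the last joint's range is limited). The gripper opens to 92 mm and grips with 3 to 60 N. Pads are 19 mm wide; open, the fingers measure 130 mm over their backs; the gripper's body (75 mm by 190 mm) begins 47 mm behind the grasp point.
Start: joints at [1.088, 0.434, 0.025, 1.573, -0.012, 1.134, -0.075], TCP at [0.232, -0.58, 0.227] pointing down, gripper open.
Joint ranges: [-2.62, 2.62], [-0.44, 2.09], [-1.27, 1.32], [0.08, 2.57], [-1.32, 4.46], [0.12, 2], [-2.74, 2.74]. Speed limits (rad/s): [2.22, 2.22, 3.01, 3.01, 3.14, 3.14, 3.14].

## Interface

Orientations are given as a rotation vector (axis times angle).
In Python, from cell import arm gives the robot as it stands.
- The arm moves only by the tool move_arm, never from a script. Its argument "motion" is a list of rows, each an object of numbers: "tx", "ty", "tz": the shift along the tool's x, y, z normalised to -1 to 1, where 1 is 1000 mm; "twist": the turn about the tool's z normalised to -1 to 1, where 1 is pi/2 rad. In form: [{"tx": .., "ty": .., "tz": .., "twist": ..}, ...]. A call has 1 to 12 rows; each row shifts and turns the commanded pose from where the row before left it, along the tool's axes as they then stand; what a row does not reach is not made up. A row lasts 1/10 s, in which the tool goes at most 50 mm and 8.59 degrees, less where a joint would pass 70% of its speed; a pose out of reach is approached as far as the arm can. A call with a number of a shift or a turn outside -1 to 1 is refused whole. A call with a gripper value outside its range is refused whole. "gripper" is the gripper's target within -1 to 1 (shut at 1, half-way at 0, fully open at -1), set as the call begins (left out, the last holds). The fingers move at their own pace and stop on an object; "squeeze" is the grip in N (left out, the last holds). Time passes only in rows, so rows that do not move let the fingers close. It gives the time, the measured TCP pose, the force, the opening and the grip force at its end, in the units of the state.
- arm.observe(): the state, without advancing time (a new reading comes with each control period).
- arm.get_image(name): name is "side" or "top"; returns the picture (400x640x3 uint8, red, green, blue); there is no depth.
- arm.calibration(name): a dict with "K" (3x3 intrinsics, pixels), "k1" (the pictures are not rectified: a ray, as slopes to the right and down, at radius r is drawn at 1 + k1 r^2 times it, then the intrinsics apply), "T" (4x4, takes a point from camera to world coordinates). Camera axes: x right, y down, z forward; pixel columns grow to the right and rows downward; lengths in m; the calibration is good to about 2 mm. A picture is of the moment at which its call begins. calibration takes no time and is no camera call.
- arm.sign_off(): hands the job in; it is judged then, once.
Trained networks look in the newest picture that a camera, given by its name, has taken for a name from the list of things; names that differ only in an ending like _2 or _b are one class to them, and where a whole thing is asked for, a point or a joint stands for the part that bears it (a point fixed in the world has none). Each returns a list of dicts, best first, with "conf" (0 to 1); they miss things now and then, are a little off and sometimes report something else, mostly with a low value. They report only what shows in the picture. A call takes as long as a camera call. They do not tell look-alikes from the thing itself.
- arm.look_for(camera, query): "point" ([column, row] as shares, 0 to 1, of the picture: columns of its width, rows of its height, amid what is visible of it).
- arm.regions_of(camera, query): "region" (400x640 bool, what is visible of it) and "point" ([column, row] as shares, 0 to 1, of the picture: columns of its width, rows of its height, amid what is visible of it).
- arm.place_of(camera, query): "point" ([column, row] as shares, 0 to 1, of the picture: columns of its width, rows of its height: a listed point, or the origin of a listed thing).
The state is a dict: "clock": time; "joints": joint angles; "dq": joint speeds; "joint_efforts": joint torques, N m; "position": TCP position; "ee_rot": TCP orientation; "force": force on the tool from outside, world axes, zero at the start; "ft_torque": the same for the moment, N m; "width": opening from 0.0 (shut) to 1.0 (fully open); "gripper_force": force on a finger pad.
Only numpy, scipy, OpenCV 4.12 (cv2) and the standard library are available. Lean on these libraries where they do the work, as an engineer would, in place of code of your own. Each camera call takes 0.05 s, during which the arm holds its last target. There are 200 camera calls.

## Working session

There is one attempt and no reset: what is moved stays moved. The work goes in short steps, Python scripts to look and compute and a tool call to move; the robot and the scene stay as the last step left them, time stands still between calls to the robot, and variables do not carry over. Pictures are saved under pics/ and viewed, at most 10 in all, crops included, and the job is handed in when it is done.

Besides the shell and the picture viewer there is one more tool, called as a command line: name --argument value ..., lists and objects as JSON in quotes. move_arm: Moves the arm, as the interface text tells. Scaled input: -1 to 1 covers 1000 mm each way for a shift and pi/2 rad each way for a turn. Its arguments: {"type":"object","properties":{"motion":{"type":"array","items":{"type":"object","properties":{"tx":{"type":"number"},"ty":{"type":"number"},"tz":{"type":"number"},"twist":{"type":"number"}}}},"gripper":{"type":"number"},"squeeze":{"type":"number"}},"required":["motion"]}

```bash
mkdir -p pics; python3 - <<'E'
from cell import arm
import cv2,numpy as np
for c in("top","side"):
    im=arm.get_image(c); cv2.imwrite(f"pics/{c}0.png",im[:,:,::-1])
    k=arm.calibration(c); print(c,k)
    for q in("pencil_box","notebook","cup","top","eraser","steel_bottle"):
        print(q,[(np.round(np.array(d["point"])*[640,400]),round(d["conf"],2)) for d in arm.place_of(c,q)])
s=arm.observe();print(s)
E
```

```text
top {'K': array([[461.83181381,   0.        , 324.39026321],
       [  0.        , 461.83181381, 203.70995108],
       [  0.        ,   0.        ,   1.        ]]), 'k1': 0.039958165118459454, 'T': array([[ 0.00695993, -0.99601647,  0.08889747,  0.44572535],
       [-0.99963891, -0.00462268,  0.02647038, -0.11261793],
       [-0.02595399, -0.0890496 , -0.99568899,  1.08412512],
       [ 0.        ,  0.        ,  0.        ,  1.        ]])}
pencil_box [(array([385., 319.]), 0.93), (array([403., 221.]), 0.82), (array([491., 267.]), 0.76)]
notebook [(array([169., 209.]), 0.87)]
cup [(array([291., 265.]), 0.81)]
top [(array([290., 266.]), 0.63), (array([287., 206.]), 0.58)]
eraser [(array([292., 147.]), 0.68)]
steel_bottle [(array([307., 106.]), 0.7)]
side {'K': array([[402.55541297,   0.        , 322.13057346],
       [  0.        , 402.55541297, 198.36895397],
       [  0.        ,   0.        ,   1.        ]]), 'k1': -0.08918829223909436, 'T': array([[-0.91326696, -0.26143931,  0.3123987 ,  0.16797748],
       [-0.40677183,  0.54402345, -0.73387681,  0.7618109 ],
       [ 0.02191203, 
[... 434 characters left out ...]
nts': array([ 1.08839475,  0.43447184,  0.02498251,  1.57320974, -0.01160503,
        1.1339804 , -0.07507132]), 'dq': array([-9.82281856e-04, -4.83970116e-05, -2.58358272e-05, -2.04629888e-03,
       -3.70273829e-04, -8.03762101e-04,  1.58969861e-03]), 'joint_efforts': array([-1.23809310e-03, -6.67487240e+01,  9.82674100e-01, -3.14757657e+01,
       -6.08448079e-02,  3.26456514e-02,  2.03529089e-05]), 'position': array([ 0.23170228, -0.58048136,  0.22675537]), 'ee_rot': array([3.08505725e+00, 5.92932224e-01, 3.21110512e-05]), 'force': array([-0.08620176, -0.45447433, -0.07361188]), 'ft_torque': array([-0.02185174, -0.00092803, -0.02308832]), 'gripper_force': 0.0, 'width': 1.000593535774204}
```

View pics/top0.png

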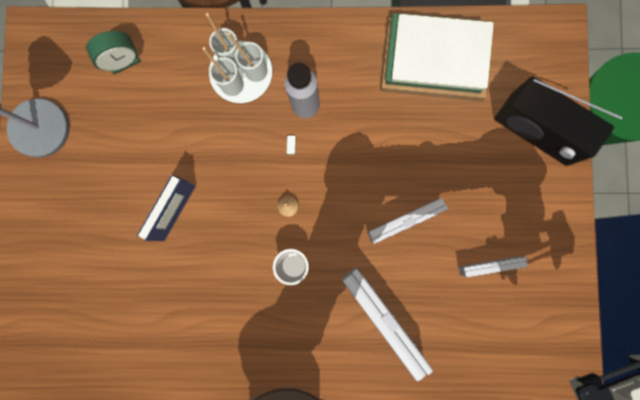

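View pics/side0.png

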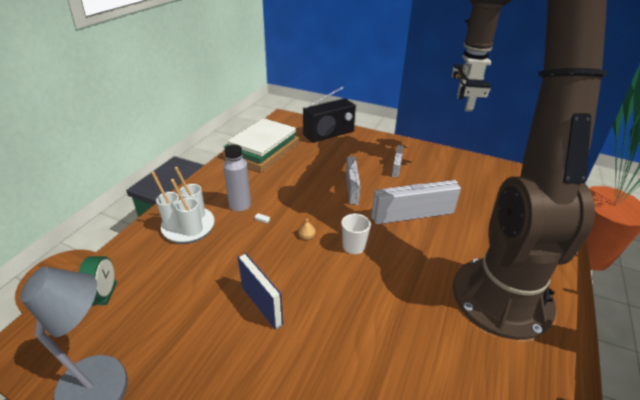

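The top view shows three look-alike pencil boxes: the largest at (387,325), a middle one at (408,221) and a small one at (493,267). The notebook is at (168,208) with its label facing image right, the top at (288,206), the cup at (291,267), the eraser at (291,145) and the bottle at (302,90). At about 2.2 mm/px the middle box comes to roughly 175–180 mm. I'll check that in a close crop.

```bash
cat > h.py <<'E'
import numpy as np,cv2
from cell import arm
def ray(c,p):
    k=arm.calibration(c);K=k["K"];d=np.array([(p[0]-K[0,2])/K[0,0],(p[1]-K[1,2])/K[1,1]]);u=d.copy()
    for _ in range(20): u=d/(1+k["k1"]*(u@u))
    T=k["T"];return T[:3,3],T[:3,:3]@np.array([u[0],u[1],1])
def onz(c,p,z):
    o,d=ray(c,p);return o+d*(z-o[2])/d[2]
def proj(c,P):
    k=arm.calibration(c);T=k["T"];q=T[:3,:3].T@(np.array(P)-T[:3,3]);u=q[:2]/q[2]
    u=u*(1+k["k1"]*(u@u));return k["K"][:2,:2]@u+k["K"][:2,2]
E
python3 - <<'E'
from h import *
t=cv2.imread("pics/top0.png");s=cv2.imread("pics/side0.png")
a=cv2.resize(t[190:260,350:470],(480,280),interpolation=3)   # x4
b=cv2.resize(s[145:215,330:380],(300,420),interpolation=3)   # x6... 
n=cv2.resize(t[165:250,125:205],(320,340),interpolation=3)[:300]
m=cv2.resize(s[250:330,230:290],(225,300),interpolation=3)
o=np.zeros((590,790,3),np.uint8);o[:280,:480]=a;o[:420,485:785]=b;o[285:585,:320]=n;
m=cv2.resize(m,(120,160));o[425:585,485:605]=m
cv2.imwrite("pics/crop0.png",o)
for nm,c,q,z in(("big",(347,275),(427,377),.07),("mid",(372,238),(445,205),.07),("small",(461,270),(526,263),.06)):
    A=onz("top",c,z);B=onz("top",q,z);print(nm,A,B,np.linalg.norm(A-B))
E
```

```text
big [ 0.38115634 -0.13582684  0.07      ] [ 0.17075161 -0.30444978  0.07      ] 0.2696365093703539
mid [ 0.46157841 -0.19017604  0.07      ] [ 0.5346631  -0.34918134  0.07      ] 0.1749972991657453
small [ 0.39390901 -0.38337222  0.06      ] [ 0.41059941 -0.52193976  0.06      ] 0.13956910298340947
```

View pics/crop0.png

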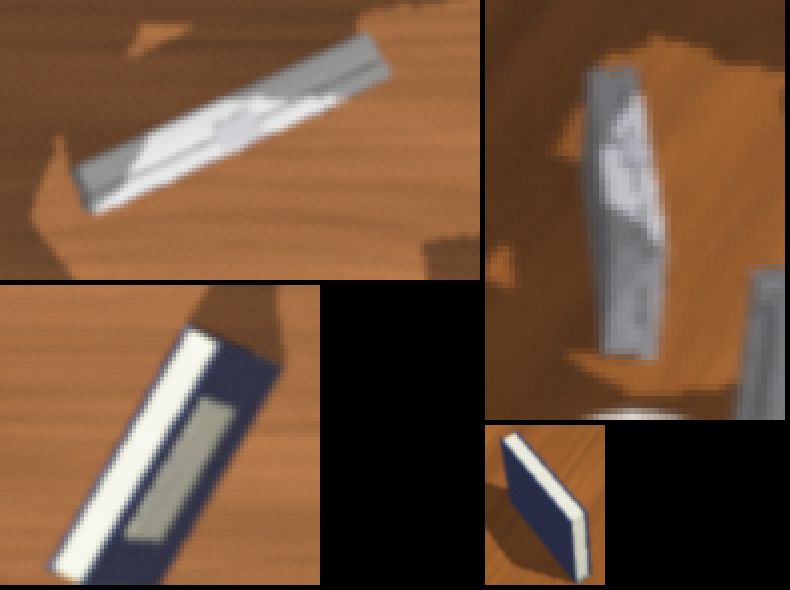

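```bash
python3 - <<'E'
from h import *
t=cv2.imread("pics/top0.png")
M=cv2.getRotationMatrix2D((408,221),-24.5,8);M[:,2]+=np.array([400,150])-[408,221]
a=cv2.warpAffine(t,M,(800,300),flags=cv2.INTER_CUBIC)
M=cv2.getRotationMatrix2D((388,325),52,5);M[:,2]+=np.array([400,150])-[388,325]
b=cv2.warpAffine(t,M,(800,300),flags=cv2.INTER_CUBIC)
cv2.imwrite("pics/crop1.png",np.vstack([a,b]))
def tri(p,q):
    o1,d1=ray("top",p);o2,d2=ray("side",q)
    s=np.linalg.lstsq(np.c_[d1,-d2],o2-o1,rcond=None)[0];A=o1+s[0]*d1;B=o2+s[1]*d2
    return ((A+B)/2).round(3),np.linalg.norm(A-B).round(4)
print("box",tri((403,221),(353,181)),"nb",tri((169,209),(258,290)))
print("far top end",tri((444.5,204),(351.5,157)), "near top end",tri((371,238),(353.5,203)))
print("nb top ends",tri((178,177.5),(243,259)),tri((143,237),(277,324)))
for p in((368.8,233),(373.3,243.3),(441.3,199.5),(447.5,208)):print("c",onz("top",p,.07).round(3))
for p in((171,176),(179.5,180),(137.5,236),(146,240)):print("n",onz("top",p,.11).round(3))
for n,p in(("cup",(291,265)),("top",(287,206)),("eraser",(292,147)),("bottle",(307,106))):print(n,onz("top",p,0).round(3))
E
```

```text
box (array([ 0.5  , -0.264,  0.029]), np.float64(0.0033)) nb (array([0.527, 0.267, 0.05 ]), np.float64(0.0062))
far top end (array([ 0.538, -0.35 ,  0.063]), np.float64(0.0002)) near top end (array([ 0.465, -0.192,  0.   ]), np.float64(0.0047))
nb top ends (array([0.589, 0.233, 0.092]), np.float64(0.0019)) (array([0.457, 0.324, 0.039]), np.float64(0.0103))
c [ 0.472 -0.183  0.07 ]
c [ 0.45  -0.193  0.07 ]
c [ 0.547 -0.341  0.07 ]
c [ 0.528 -0.354  0.07 ]
n [0.591 0.242 0.11 ]
n [0.582 0.223 0.11 ]
n [0.462 0.308 0.11 ]
n [0.454 0.29  0.11 ]
cup [ 0.399 -0.007  0.   ]
top [0.537 0.004 0.   ]
eraser [ 0.678 -0.006  0.   ]
bottle [ 0.778 -0.04   0.   ]
```

View pics/crop1.png

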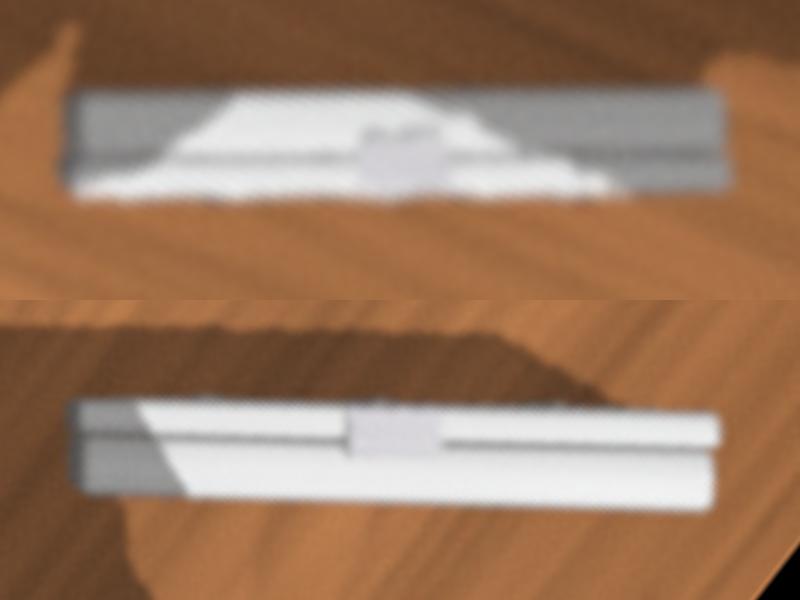

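The latch and rib bumps are on the robot-side edge, so the middle box's lid faces the robot. I'll push it along (0.90, 0.435) from there. The notebook's label faces the spinning top, so it gets pushed along (0.46, 0.89).

move_arm --motion '[{"tx":0.036,"ty":-0.023},{"tx":0.036,"ty":-0.023},{"tx":0.036,"ty":-0.023},{"tx":0.036,"ty":-0.023},{"tx":0.036,"ty":-0.023},{"tx":0.036,"ty":-0.023},{"tx":0.036,"ty":-0.023},{"tx":0.036,"ty":-0.023},{"twist":-0.043},{"tz":0.04},{"tz":0.04},{}]' --gripper 1 --squeeze 5

```text
invalid input
```

move_arm --motion '[{"tx":0.036,"ty":-0.023,"tz":0,"twist":0},{"tx":0.036,"ty":-0.023,"tz":0,"twist":0},{"tx":0.036,"ty":-0.023,"tz":0,"twist":0},{"tx":0.036,"ty":-0.023,"tz":0,"twist":0},{"tx":0.036,"ty":-0.023,"tz":0,"twist":0},{"tx":0.036,"ty":-0.023,"tz":0,"twist":0},{"tx":0.036,"ty":-0.023,"tz":0,"twist":0},{"tx":0.036,"ty":-0.023,"tz":0,"twist":0},{"tx":0,"ty":0,"tz":0,"twist":-0.043},{"tx":0,"ty":0,"tz":0.04,"twist":0},{"tx":0,"ty":0,"tz":0.04,"twist":0},{"tx":0,"ty":0,"tz":0,"twist":0}]' --gripper 1

```text
clock: 1.9
position: [0.4281, -0.3011, 0.1428]
ee_rot: [-3.058, -0.696, 0.009]
force: [-0.5, 0.5, 1.4]
width: 0.024
gripper_force: 0.0
```

move_arm --motion '[{"tx":0,"ty":0,"tz":0.04,"twist":0},{"tx":0,"ty":0,"tz":0.043,"twist":0},{"tx":0.015,"ty":0,"tz":0,"twist":0},{"tx":0.015,"ty":0,"tz":0,"twist":0},{"tx":0.007,"ty":0,"tz":0,"twist":0},{"tx":0.007,"ty":0,"tz":0,"twist":0},{"tx":0.007,"ty":0,"tz":0,"twist":0},{"tx":0.007,"ty":0,"tz":0,"twist":0},{"tx":0.007,"ty":0,"tz":0,"twist":0}]'

```text
clock: 2.8
position: [0.49, -0.2747, 0.0642]
ee_rot: [3.063, 0.696, 0.0]
force: [-0.3, -0.2, 0.3]
width: 0.005
gripper_force: 0.2
```

```bash
python3 - <<'E'
from h import *
a=arm.get_image("top")[180:270,340:470,::-1];b=arm.get_image("side")[130:220,310:440,::-1]
cv2.imwrite("pics/c2.png",cv2.resize(np.hstack([a,b]),None,fx=3,fy=3))
E
```

```text
(no output)
```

View pics/c2.png

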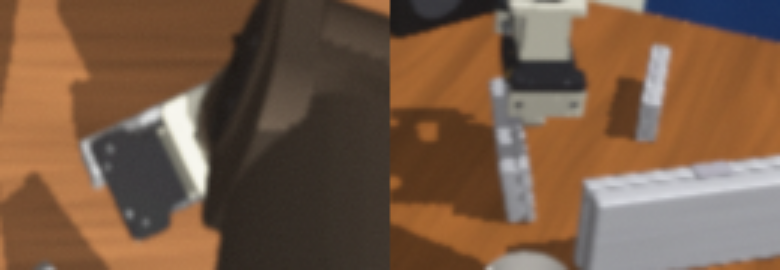

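The crop shows the middle box tilting away from the shut fingers in the side view at about (505,150), so I'll keep pushing.

move_arm --motion '[{"tx":0.007,"ty":0,"tz":0,"twist":0},{"tx":0.007,"ty":0,"tz":0,"twist":0},{"tx":0.007,"ty":0,"tz":0,"twist":0},{"tx":0.007,"ty":0,"tz":0,"twist":0},{"tx":0,"ty":0,"tz":0,"twist":0},{"tx":0,"ty":0,"tz":0,"twist":0},{"tx":-0.03,"ty":0,"tz":-0.02,"twist":0},{"tx":0,"ty":0,"tz":-0.05,"twist":0},{"tx":0,"ty":0,"tz":-0.05,"twist":0}]'

```text
clock: 3.8
position: [0.4856, -0.2761, 0.1843]
ee_rot: [-3.062, -0.693, 0.004]
force: [1.7, -1.2, 0.9]
width: 0.004
gripper_force: 0.0
```

```bash
python3 - <<'E'
from h import *
a=arm.get_image("top")[150:290,340:500,::-1];b=arm.get_image("side")[110:250,280:440,::-1]
cv2.imwrite("pics/c3.png",cv2.resize(np.hstack([a,b]),None,fx=2.5,fy=2.5))
E
```

```text
(no output)
```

View pics/c3.png

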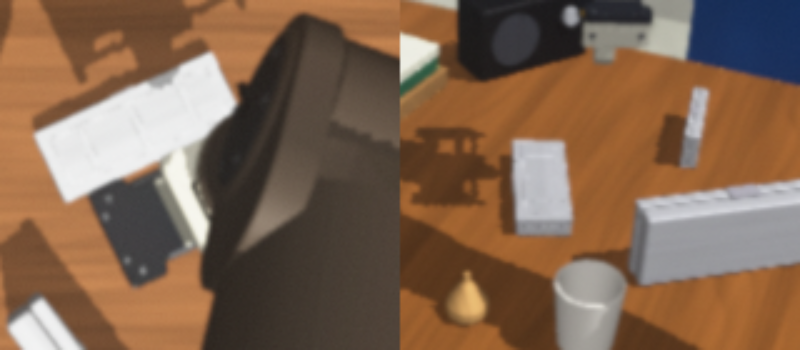

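The pencil box at (135,125) in the left crop now lies flat with its panelled lid up. The cup and spinning top haven't moved. Next is the notebook.

move_arm --motion '[{"tx":0.019,"ty":-0.039,"tz":-0.02,"twist":0},{"tx":0.019,"ty":-0.039,"tz":0,"twist":0},{"tx":0.019,"ty":-0.039,"tz":0,"twist":0},{"tx":0.019,"ty":-0.039,"tz":0,"twist":0},{"tx":0.019,"ty":-0.039,"tz":0,"twist":0},{"tx":0.019,"ty":-0.039,"tz":0,"twist":0},{"tx":0.019,"ty":-0.039,"tz":0,"twist":0},{"tx":0.019,"ty":-0.039,"tz":0,"twist":0},{"tx":0.019,"ty":-0.039,"tz":0,"twist":0},{"tx":0.019,"ty":-0.039,"tz":0,"twist":0},{"tx":0.019,"ty":-0.039,"tz":0,"twist":0}]'

```text
clock: 5.0
position: [0.4903, 0.2027, 0.2035]
ee_rot: [3.063, 0.696, -0.0]
force: [0.8, -0.9, -0.3]
width: 0.004
gripper_force: 0.0
```

move_arm --motion '[{"tx":0,"ty":0,"tz":0,"twist":-0.082},{"tx":0,"ty":0,"tz":0,"twist":-0.082},{"tx":0,"ty":0,"tz":0,"twist":-0.082},{"tx":0,"ty":0,"tz":0,"twist":-0.082},{"tx":0,"ty":0,"tz":0,"twist":-0.082},{"tx":0,"ty":0,"tz":0,"twist":0}]'

```text
clock: 5.6
position: [0.4905, 0.201, 0.2033]
ee_rot: [-2.684, -1.632, 0.001]
force: [-0.4, 0.9, 0.3]
width: 0.003
gripper_force: 0.0
```

move_arm --motion '[{"tx":0,"ty":0,"tz":0.036,"twist":0},{"tx":0,"ty":0,"tz":0.036,"twist":0},{"tx":0,"ty":0,"tz":0.036,"twist":0},{"tx":0.015,"ty":0,"tz":0,"twist":0},{"tx":0.015,"ty":0,"tz":0,"twist":0},{"tx":0.007,"ty":0,"tz":0,"twist":0},{"tx":0.007,"ty":0,"tz":0,"twist":0},{"tx":0.007,"ty":0,"tz":0,"twist":0},{"tx":0.007,"ty":0,"tz":0,"twist":0},{"tx":0.007,"ty":0,"tz":0,"twist":0},{"tx":0.007,"ty":0,"tz":0,"twist":0}]'

```text
clock: 6.7
position: [0.5242, 0.2658, 0.0959]
ee_rot: [2.686, 1.63, 0.0]
force: [-0.4, 0.2, 0.7]
width: 0.006
gripper_force: 0.0
```

move_arm --motion '[{"tx":0.007,"ty":0,"tz":0,"twist":0},{"tx":0.007,"ty":0,"tz":0,"twist":0},{"tx":0.007,"ty":0,"tz":0,"twist":0},{"tx":0,"ty":0,"tz":0,"twist":0},{"tx":0,"ty":0,"tz":0,"twist":0},{"tx":0,"ty":0,"tz":0,"twist":0},{"tx":-0.03,"ty":0,"tz":-0.02,"twist":0},{"tx":-0.04,"ty":0,"tz":-0.03,"twist":0},{"tx":-0.04,"ty":0,"tz":-0.03,"twist":0},{"tx":-0.04,"ty":0,"tz":-0.03,"twist":0}]'

```text
clock: 7.7
position: [0.4632, 0.1494, 0.2065]
ee_rot: [2.685, 1.63, -0.001]
force: [1.6, -0.5, 1.0]
width: 0.007
gripper_force: 0.0
```

```bash
python3 - <<'E'
from h import *
a=arm.get_image("top")[:,:,::-1];b=arm.get_image("side")[:,:,::-1]
cv2.imwrite("pics/c4.png",cv2.resize(np.hstack([a[80:380,80:480],b[80:380,150:550]]),(800,300)))
E
```

```text
(no output)
```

View pics/c4.png

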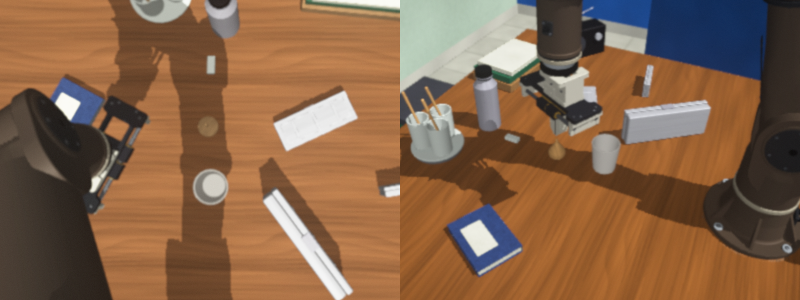

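Both lie flat: the notebook at (485,238) with its label up, and the pencil box at (315,120) with its lid up. The bystanders are where they were and the hand is clear.

```bash
python3 -c "
from cell import arm
print(arm.sign_off())"
```

```text
the job is handed in; nothing more can be done
None
```

I pushed over the 180 mm pencil box (lid up) and the notebook (label up) where they stood, left the bystanders untouched and the hand clear, and signed off after about 8 s; no verdict was shown.

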